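Find the revolving stand with the sticky bearing and set it aside

TASK

One of the three revolving condiment stands on the table has a sticky bearing. First turn all three wheels some 3 cm at the red finger peg, pushing the peg slowly and lightly so that the stand itself does not slide, and feel which one drags; only then lift that stand by its centre post (do not drag it over the table) and set it down upright in the middle of the round wooden coaster, and let go. Leave the two free-running stands and everything else standing where they are.

Things in the scene. Friction and masses are not known exactly. Their poses are not given: they have to be found in the camera images.
- stand_a: revolving stand A; all three look alike, which one is sticky varies. Steel base disc, diameter 110 mm, 14 mm high; pale wooden wheel, diameter 140 mm, 16 to 28 mm above the underside, turning endlessly both ways. 0.75 to 0.97 kg, loose, slides if pushed sideways with some 6 N. Origin: centre of the underside, z up along the axis
- post_a (a point): centre of the top of stand A's post, 92 mm above its underside: bare upright steel post with black upper band, diameter 24 mm, on the stand's axis, fixed to the base: the handle to carry it by
- peg_a: red finger peg upright on wheel A, diameter 12 mm, 22 mm tall, 62 mm from the axis, any way round. Origin: its foot's centre, 28 mm above the stand's underside. Pushed along the tangent, a free wheel resists with about 0.2 N; the sticky one with about 2 N plus 0.08 N per mm/s of speed (4 N at 25 mm/s, 14 N at 150 mm/s). More than 8 N on a peg is too rough
- stand_b: revolving stand B; all three look alike, which one is sticky varies. Steel base disc, diameter 110 mm, 14 mm high; pale wooden wheel, diameter 140 mm, 16 to 28 mm above the underside, turning endlessly both ways. 0.75 to 0.97 kg, loose, slides if pushed sideways with some 6 N. Origin: centre of the underside, z up along the axis
- post_b (a point): centre of the top of stand B's post, 92 mm above its underside: bare upright steel post with black upper band, diameter 24 mm, on the stand's axis, fixed to the base: the handle to carry it by
- peg_b: red finger peg upright on wheel B, diameter 12 mm, 22 mm tall, 62 mm from the axis, any way round. Origin: its foot's centre, 28 mm above the stand's underside. Pushed along the tangent, a free wheel resists with about 0.2 N; the sticky one with about 2 N plus 0.08 N per mm/s of speed (4 N at 25 mm/s, 14 N at 150 mm/s). More than 8 N on a peg is too rough
- stand_c: revolving stand C; all three look alike, which one is sticky varies. Steel base disc, diameter 110 mm, 14 mm high; pale wooden wheel, diameter 140 mm, 16 to 28 mm above the underside, turning endlessly both ways. 0.75 to 0.97 kg, loose, slides if pushed sideways with some 6 N. Origin: centre of the underside, z up along the axis
- post_c (a point): centre of the top of stand C's post, 92 mm above its underside: bare upright steel post with black upper band, diameter 24 mm, on the stand's axis, fixed to the base: the handle to carry it by
- peg_c: red finger peg upright on wheel C, diameter 12 mm, 22 mm tall, 62 mm from the axis, any way round. Origin: its foot's centre, 28 mm above the stand's underside. Pushed along the tangent, a free wheel resists with about 0.2 N; the sticky one with about 2 N plus 0.08 N per mm/s of speed (4 N at 25 mm/s, 14 N at 150 mm/s). More than 8 N on a peg is too rough
- coaster: round dark wooden coaster with a cork face, diameter 150 mm, 10 mm thick, fixed to the table. Origin: centre of its underside; it may lie left or right
- canister: closed tin canister, diameter 84 mm, 100 mm tall, loose bystander; origin at the centre of its underside
- tumbler_1: clear glass tumbler, diameter 70 mm, 100 mm tall, loose bystander; origin at the centre of its underside
- tumbler_2: clear glass tumbler, diameter 70 mm, 100 mm tall, loose bystander; origin at the centre of its underside
- creamer: yellow creamer jug, diameter 72 mm, 85 mm tall, handle to its +y, loose bystander; origin at the centre of its underside
- sugar_bowl: white sugar bowl, diameter 100 mm, 50 mm tall, loose bystander; origin at the centre of its underside
Mind the look-alikes: they are no part of the job. Leave any pink look-alike of the stand_c alone.

How it is judged:
By the outcome, as a careful person would: the job done as asked, in the order asked, and still so for the second after the job is handed in, with the robot touching nothing.
It also fails if it takes over 72 s, if anything falls off the work surface, if the arm or the gripper's body presses on something with over 40 N, if the wrist force passes 120 N, or if a joint passes its speed limit or range.

ROBOT

A 6-joint arm with a two-finger parallel gripper is mounted at the origin on the work surface. World frame = base frame: x ahead of the robot, y to its left, z up, the work surface at z = 0. Lengths are in mm, angles in rad, forces in N, time in s.
With the tool pointing down it reaches from about 425 to 925 mm from the base axis. Payload 12.5 kg.
Tool frame: the origin (TCP) lies midway between the tips of the shut fingers; the grasp point (between the pads) lies 19 mm behind it; x points along the fingers, y is the direction in which the jaws open and shut, and the axes are right-handed (so a half turn about x gives the same grasp; the last joint's range is limited). The gripper opens to 85 mm and grips with 20 to 120 N. Pads are 22 mm wide; open, the fingers measure 114 mm over their backs; the gripper's body (76 mm by 85 mm) begins 54 mm behind the grasp point. The pads swing forward as they close: fully open they stand 13 mm farther back than shut.
Start: joints at [1.221, 0.491, 1.559, -0, 1.092, -0.106], TCP at [150.851, 606.538, 231.327] pointing down, gripper open.
Joint ranges: [-3.1, 3.1], [-0.84, 2.19], [0.05, 2.79], [-1.13, 4.28], [0.06, 2.93], [-2.69, 2.69]. Speed limits (rad/s): [2.22, 2.22, 2.79, 3.14, 3.14, 3.14].

INTERFACE

Orientations are given as a unit quaternion [x, y, z, w].
In Python, from workcell import arm gives the robot as it stands. The module is installed in compiled form; this text tells all that it offers.
- The arm moves only by the tool jog_arm, never from a script. Its arguments are lists of equal length, an entry for each row: "rotation": the turn, a rotation vector about the world's x, y, z in rad, a list of three; "slide": the shift along the world's x, y, z in m, a list of three; "jaw": the finger opening in m, from 0 to 0.0854. In form: {"rotation": [[ax, ay, az], ...], "slide": [[tx, ty, tz], ...], "jaw": [jaw, ...]}. A call has exactly 8 rows; each row shifts and turns the pose as measured when the row begins; what a row does not reach is not made up. A row lasts 1/10 s, in which the tool goes at most 50 mm and 8.59 degrees, less where a joint would pass 70% of its speed; a pose out of reach is approached as far as the arm can. A call is refused whole if a number of a shift passes 0.05 or a number of a turn 0.15, either way. A call with a gripper value outside its range is refused whole. The fingers move at their own pace and stop on an object; the grip force is fixed at half the most. Time passes only in rows, so rows that do not move let the fingers close, or fill a call up. It gives the time, the measured TCP pose, the force and the opening at its end, in the units of the state.
- arm.get_obs(): the state, without advancing time (a new reading comes with each control period).
- arm.read_camera(name): name is "scene" or "top"; returns (picture, depth): 420x560x3 uint8, blue, green, red; 420x560 float32, mm along the optical axis (not along the pixel's ray), 0 where there is no reading.
- arm.camera_model(name): a dict with "mtx" (3x3 intrinsics, pixels), "distortion" ([k1, k2, p1, p2, k3] as OpenCV has them; the pictures are not rectified), "rvec" (rotation vector, rad) and "tvec" (3), from world to camera coordinates, as OpenCV has them. Camera axes: x right, y down, z forward; pixel columns grow to the right and rows downward; lengths in mm; the calibration is good to about 2 mm. A picture is of the moment at which its call begins. camera_model takes no time and is no camera call.
- arm.close_job(): hands the job in, once; it reports no verdict.
The state is a dict: "time_s": time; "q": joint angles; "joint_velocities": joint speeds; "joint_torque": joint torques, N m; "ee_pos": TCP position; "tool_rot": TCP orientation; "contact_force": force on the tool from outside, world axes, zero at the start; "ft_torque": the same for the moment, N m; "opening": opening from 0.0 (shut) to 1.0 (fully open).
Only numpy, scipy, OpenCV 4.12 (cv2) and the standard library are available. Lean on these libraries where they do the work, as an engineer would, in place of code of your own. Each camera call takes 0.05 s, during which the arm holds its last target. There are 200 camera calls.

## Working session

There is one attempt and no reset: what is moved stays moved. The work goes in short steps, Python scripts to look and compute and a tool call to move; the robot and the scene stay as the last step left them, time stands still between calls to the robot, and variables do not carry over. Pictures are saved under pics/ and viewed, about 8 in all and at most 12, crops included, and the job is handed in when it is done.

Besides the shell and the picture viewer there is one more tool, called in YAML: its name, and indented under it one key for each argument. jog_arm: Moves the arm, as the interface text tells. Its arguments: {"type":"object","properties":{"rotation":{"type":"array","items":{"type":"array","items":{"type":"number"}}},"slide":{"type":"array","items":{"type":"array","items":{"type":"number"}}},"jaw":{"type":"array","items":{"type":"number"}}},"required":["rotation","slide","jaw"]}

```bash
mkdir -p pics; cat > h.py <<'E'
import numpy as np, cv2
from workcell import arm
def cam(n):
    m=arm.camera_model(n); R=cv2.Rodrigues(np.array(m['rvec'],float))[0]
    return np.array(m['mtx'],float),np.array(m['distortion'],float),R,np.array(m['tvec'],float).ravel()
def rays(n,px):
    K,d,R,t=cam(n); u=cv2.undistortPoints(np.array(px,float).reshape(-1,1,2),K,d).reshape(-1,2)
    return -R.T@t,(R.T@np.c_[u,np.ones(len(u))].T).T
def plane(n,px,z):
    C,D=rays(n,px); return C+D*((z-C[2])/D[:,2])[:,None]
def points(n,px,dep):
    C,D=rays(n,px); return C+D*np.array(dep)[:,None]
def proj(n,P):
    K,d,R,t=cam(n); return cv2.projectPoints(np.array(P,float).reshape(-1,1,3),cv2.Rodrigues(R)[0],t,K,d)[0].reshape(-1,2)
E
python3 - <<'E'
from h import *
for n in('scene','top'):
    p,d=arm.read_camera(n); cv2.imwrite(f'pics/{n}0.png',p); np.save(f'pics/{n}0.npy',d)
    C,_=rays(n,[[280,210]]); print(n,C.round(),plane(n,[[0,0],[559,0],[559,419],[0,419],[280,210]],0).round())
print(arm.get_obs())
E
```

```text
scene [1459. -193. 1099.] [[-1507.  -914.     0.]
 [ -566.  2178.     0.]
 [ 1336.   547.     0.]
 [  951.  -697.     0.]
 [  519.   126.     0.]]
top [ 497.   62. 1661.] [[1238.  987.    0.]
 [1280. -801.    0.]
 [ -24. -790.    0.]
 [ -73.  906.    0.]
 [ 586.   70.    0.]]
{'time_s': 0.1, 'q': array([ 1.22139436e+00,  4.91532648e-01,  1.55938494e+00,  5.17011585e-07,
        1.09170257e+00, -1.05581172e-01]), 'joint_velocities': array([ 1.01142237e-03,  4.02448839e-06, -1.57726875e-03, -4.23542395e-04,
       -3.48146503e-05, -8.67833484e-04]), 'joint_torque': array([ 2.67399933e-03, -6.19448519e+01, -2.62019777e+01, -6.67817085e-05,
        2.98490115e-03, -3.36457526e-05]), 'ee_pos': array([150.78151505, 606.33724949, 230.76667404]), 'tool_rot': array([ 0.08563649,  0.70194071, -0.08634425,  0.70177653]), 'contact_force': array([-0.69615285, -0.42785856, -0.78810679]), 'ft_torque': array([-0.02069505,  0.03171088,  0.02233833]), 'opening': 0.9968640994548101}
```

View pics/scene0.png

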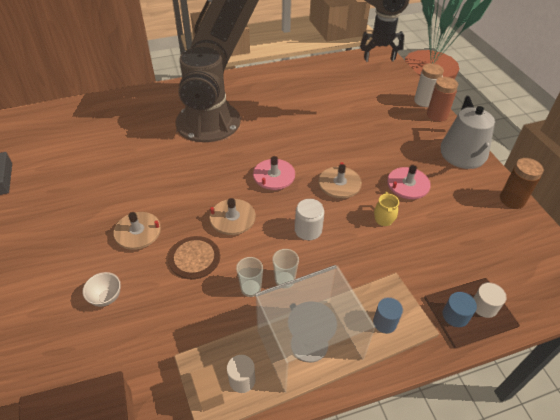

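View pics/top0.png

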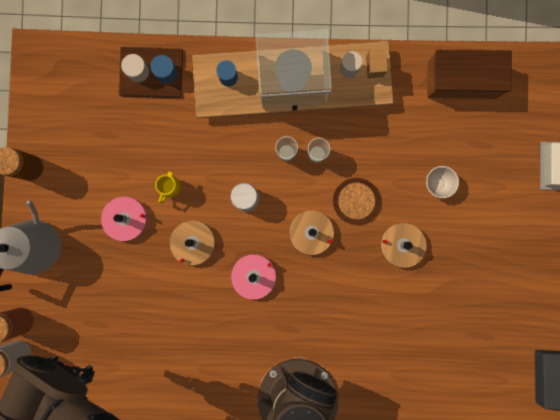

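```bash
python3 - <<'E'
from h import *
T=cv2.imread('pics/top0.png');S=cv2.imread('pics/scene0.png');dT=np.load('pics/top0.npy');dS=np.load('pics/scene0.npy')
def crop(I,c,r=40,s=4): 
    x,y=c; return cv2.resize(I[y-r:y+r-10,x-r:x+r],None,fx=3.2,fy=3.2,interpolation=cv2.INTER_NEAREST)
a=np.hstack([crop(T,c) for c in((192,243),(312,232),(404,245))]);b=np.hstack([crop(S,c) for c in((340,182),(232,214),(137,231))])
cv2.imwrite('pics/crops.png',np.vstack([a,b]))
def blobs(I,m,dep,n,amin=4,nm=''):
    N,L,st,ce=cv2.connectedComponentsWithStats(m.astype(np.uint8))
    for i in range(1,N):
        if st[i,4]>=amin:
            dd=dep[L==i]; dd=dd[dd>0]
            print(nm,n,ce[i].round(1),st[i],points(n,[ce[i]],[np.median(dd)]).round() if len(dd) else None)
for n,I,d,roi in(('top',T,dT,(80,140,470,310)),('scene',S,dS,(90,140,440,290))):
    m=np.zeros(I.shape[:2],bool);m[roi[1]:roi[3],roi[0]:roi[2]]=1
    h,s,v=[k.astype(int) for k in cv2.split(cv2.cvtColor(I,cv2.COLOR_BGR2HSV))]
    b,g,r=[k.astype(int) for k in cv2.split(I)]
    blobs(I,m&((h<=4)|(h>=176))&(s>190)&(r>90),d,n,4,'red')
    blobs(I,m&(v<45),d,n,12,'black')
for p in((205,243),(320,220),(415,235),(357,201)): print(p,T[p[1]-1+0,p[0]],cv2.cvtColor(T[p[1]:p[1]+1,p[0]:p[0]+1],cv2.COLOR_BGR2HSV))
print(T[200,290],T[260,220])
E
```

```text
red top [142.  215.5] [141 215   3   2   6] [[556. 498.  45.]]
red top [329.7 241.1] [328 240   4   3   9] [[492. -86.  49.]]
red top [384.8 241.2] [383 240   4   3   8] [[ 496. -255.   51.]]
red top [181.3 260.1] [180 259   4   3   9] [[421. 370.  50.]]
red top [269.  264.5] [268 264   3   2   6] [[415.  99.  52.]]
black top [118.5 217.6] [115 215   8   6  42] [[546. 556.  90.]]
black top [312.2 232. ] [309 230   7   5  29] [[518. -29.  92.]]
black top [189.3 242.6] [186 240   8   6  41] [[476. 340.  91.]]
black top [407.4 245.3] [404 243   8   6  39] [[ 486. -314.   93.]]
black top [252.4 277.6] [250 275   6   6  33] [[376. 147.  90.]]
(205, 243) [ 73 125 178] [[[ 15 151 171]]]
(320, 220) [ 67 114 162] [[[ 15 150 161]]]
(415, 235) [ 74 129 183] [[[ 15 150 184]]]
(357, 201) [ 62 113 172] [[[ 14 164 165]]]
[ 41  89 158] [ 38  81 143]
```

View pics/crops.png

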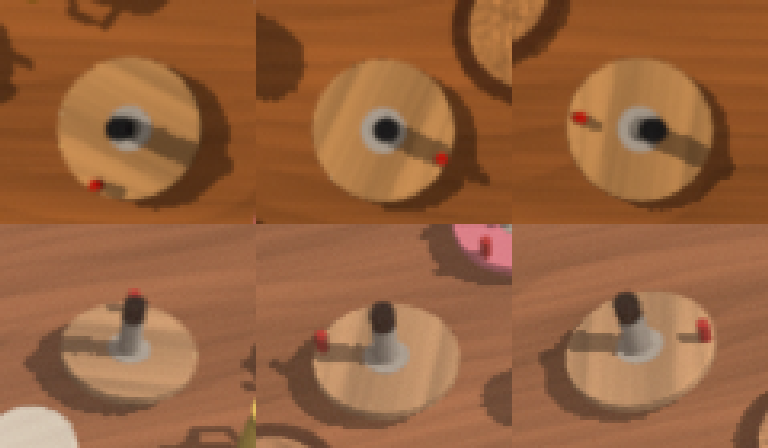

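```bash
cat >> h.py <<'E'
def tri(pT,pS):
    A=[];B=[]
    out=[rays('top',[pT]),rays('scene',[pS])]
    M=np.zeros((3,3));v=np.zeros(3)
    for C,D in out:
        d=D[0]/np.linalg.norm(D[0]);P=np.eye(3)-np.outer(d,d);M+=P;v+=P@C
    X=np.linalg.solve(M,v); return X,np.linalg.norm((proj('top',X)[0]-pT)),np.linalg.norm(proj('scene',X)[0]-pS)
E
python3 - <<'E'
from h import *
T=cv2.imread('pics/top0.png');S=cv2.imread('pics/scene0.png');dT=np.load('pics/top0.npy');dS=np.load('pics/scene0.npy')
K=np.ones((3,3),np.uint8)
def hsv(I): return [k.astype(int) for k in cv2.split(cv2.cvtColor(I,cv2.COLOR_BGR2HSV))]
# wheels/coaster by 3D points from depth: height mask
for n,d in(('top',dT),('scene',dS)):
    yy,xx=np.mgrid[0:420,0:560]; P=points(n,np.c_[xx.ravel(),yy.ravel()],d.ravel()).reshape(420,560,3)
    np.save(f'pics/{n}P.npy',P)
P=np.load('pics/topP.npy');PS=np.load('pics/sceneP.npy')
roi=np.zeros((420,560),bool);roi[130:310,90:480]=1
for lo,hi,nm in((20,38,'wheel'),(6,14,'low'),(45,110,'tall')):
    m=(roi&(P[...,2]>lo)&(P[...,2]<hi)&(dT>0)).astype(np.uint8)
    if nm!='tall': m=cv2.morphologyEx(m,cv2.MORPH_OPEN,K)
    N,L,st,ce=cv2.connectedComponentsWithStats(m)
    for i in range(1,N):
        if st[i,4]>(300 if nm!='tall' else 12):
            c=cv2.findContours((L==i).astype(np.uint8),cv2.RETR_EXTERNAL,cv2.CHAIN_APPROX_NONE)[0][0]
            (x,y),(w,h),_=cv2.fitEllipse(c) if len(c)>5 else (ce[i],(0,0),0)
            z=np.median(P[...,2][L==i]); print(nm,np.round([x,y,w,h],1),'z %.1f'%z,plane('top',[[x,y]],z).round(1), 'px/mm',np.round(np.ptp(P[L==i][:,:2],axis=0)))
# scene: black post caps, red
h,s,v=hsv(S);m0=np.zeros((420,560),bool);m0[140:290,90:440]=1
for nm,m in(('blk',m0&(v<70)&(PS[...,2]>55)&(PS[...,2]<110)),('red',m0&((h<=5)|(h>=172))&(s>150)&(PS[...,2]>25)&(PS[...,2]<65))):
    N,L,st,ce=cv2.connectedComponentsWithStats(m.astype(np.uint8))
    for i in range(1,N):
        if st[i,4]>=5: print(nm,ce[i].round(1),st[i],'z range',np.percentile(PS[...,2][L==i],[5,95]).round())
for nm,X in(('s1',(476,340)),('s2',(518,-29)),('s3',(486,-314))): print(nm,proj('scene',[[*X,92]]).round(1))
E
```

```text
wheel [122.8 218.8  41.6  43.3] z 27.8 [[544.7 561.8  27.8]] px/mm [135. 138.]
wheel [311.  232.6  42.2  43.2] z 27.7 [[516.7 -29.   27.7]] px/mm [136. 136.]
wheel [192.7 242.4  41.8  43.2] z 27.8 [[476.1 340.8  27.8]] px/mm [135. 135.]
wheel [403.8 245.1  43.1  43.6] z 27.9 [[ 485.7 -318.7   27.9]] px/mm [137. 142.]
wheel [252.9 276.8  42.4  43.5] z 27.5 [[374.  149.   27.5]] px/mm [137. 135.]
tall [286.2 148.   21.8  22.9] z 90.4 [[771.4  55.8  90.4]] px/mm [67. 67.]
tall [318.4 149.4  21.6  23.3] z 90.2 [[769.5 -42.3  90.2]] px/mm [69. 67.]
tall [441.6 181.3  29.9  30.7] z 49.6 [[ 685.9 -427.3   49.6]] px/mm [73. 96.]
tall [166.3 186.4  22.3  27.9] z 75.0 [[645.8 419.8  75. ]] px/mm [91. 66.]
tall [244.4 196.8  26.4  27.5] z 98.6 [[618.3 178.1  98.6]] px/mm [83. 82.]
tall [437.8 192.8   7.2  16.5] z 49.1 [[ 650.  -416.2   49.1]] px/mm [15. 42.]
tall [448.7 194.8   2.4   6.8] z 49.0 [[ 644.6 -449.4   49. ]] px/mm [13. 17.]
tall [119.2 218.1   7.2  12. ] z 87.0 [[544.7 554.8  87. ]] px/mm [24. 27.]
tall [312.  232.4   7.1   7.8] z 91.4 [[516.5 -28.6  91.4]] px/mm [21. 22.]
tall [189.6 242.7   7.4   9.4] z 90.0 [[475.9 339.5  90. ]] px/mm [22. 23.]
tall [406.3 245.3   7.4  11.1] z 89.8 [[ 485.8 -311.8   89.8]] px/mm [21. 26.]
tall [252.4 277.8   7.2   8.5] z 89.9 [[375.7 147.1  89.9]] px/mm [23. 21.]
blk [273.7 160.5] [272 157   5   8  33] z range [76. 95.]
blk [341.4 168.5] [339 165   6   8  39] z range [78. 97.]
blk [412.1 169.3] [409 166   7   8  44] z range [77. 96.]
blk [230.8 203.2] [228 199   7   9  46] z range [76. 95.]
blk [132.4 217. ] [129 213   8   9  50] z range [78. 95.]
red [263.3 180.6] [262 178   3   6  12] z range [35. 53.]
red [394.5 184.3] [393 182   4   6  15] z range [35. 54.]
red [211.9 209.9] [210 207   4   7  20] z range [30. 53.]
red [156.5 223.7] [155 221   4   7  19] z range [34. 53.]
s1 [[340.3 166.4]]
s2 [[230.6 200.4]]
s3 [[132.6 213.9]]
```

```bash
python3 - <<'E'
from h import *
from scipy.spatial.transform import Rotation as Ro
T=cv2.imread('pics/top0.png');S=cv2.imread('pics/scene0.png')
# tops: cap top ~ 1.8px under blob top edge
for nm,a,b in(('s1',(189.4,242.6),(341.2,166.6)),('s2',(312.2,232),(231,200.6)),('s3',(407.2,245.3),(132.3,214.6)),('p2',(329.7,241.1),(211.9,208)),('p3',(384.8,241.2),(156.5,222))):
    X,e1,e2=tri(a,b);print(nm,X.round(1),round(e1,1),round(e2,1))
print('peg top plane50',plane('top',[[329.7,241.1],[384.8,241.2],[181.3,260.1]],50).round(1))
print(Ro.from_quat(arm.get_obs()['tool_rot']).as_matrix().round(3))
for n,I,c in(('top',T,(357,201)),('scene',S,(194,257))):
    x,y=c;r=34;h,s,v=[k.astype(int) for k in cv2.split(cv2.cvtColor(I,cv2.COLOR_BGR2HSV))]
    print(n,v[y,x-r:x+r:2],s[y,x-r:x+r:2],h[y,x-r:x+r:2])
    # cork face: brighter-than-rim connected region from centre
    g=cv2.GaussianBlur(I,(3,3),0).astype(int);m=(g.max(2)>(105 if n=='top' else 95)).astype(np.uint8);q=np.zeros_like(m);cv2.circle(q,c,r-4,1,-1);m&=q
    N,L,st,ce=cv2.connectedComponentsWithStats(m,connectivity=4);l=L[y,x];cn=cv2.findContours((L==l).astype(np.uint8),cv2.RETR_EXTERNAL,cv2.CHAIN_APPROX_NONE)[0][0]
    e=cv2.fitEllipse(cn);print(st[l],e,plane(n,[e[0]],10).round(1))
E
```

```text
s1 [476.6 341.3  91. ] 0.5 0.5
s2 [517.9 -28.4  90.9] 0.2 0.2
s3 [ 485.7 -315.1   88.8] 0.2 0.2
p2 [491.9 -85.1  49.4] 0.4 0.4
p3 [ 496.2 -255.    47. ] 0.3 0.3
peg top plane50 [[ 491.6  -86.1   50. ]
 [ 496.1 -255.4   50. ]
 [ 421.2  370.    50. ]]
[[-0.     0.241  0.97 ]
 [-0.001  0.97  -0.241]
 [-1.    -0.001 -0.   ]]
top [149 148 147 146 145  90  83  93 174 186 173 176 181 177 178 164 174 165
 181 181 186 172 178 169 166 183 100  76  77  94 142 142 142 143] [190 191 187 190 188 190 181 178 166 163 164 162 163 164 165 163 164 164
 163 165 165 163 163 163 164 162 176 181 189 193 189 192 190 191] [13 13 12 12 12 12 11 12 14 14 14 14 14 14 14 14 14 14 14 14 14 14 14 14
 14 14 13 11 11 13 13 13 12 13]
[ 338  182   38   38 1120] ((356.2582092285156, 200.56756591796875), (36.6715087890625, 37.122657775878906), 125.58148956298828) [[ 622.4 -171.5   10. ]]
scene [161 160 162 122 104 102 100 198 192 192 186 199 180 195 192 201 192 180
 182 189 170 163 177 176 177 175 176 102  98  97 143 162 159 154] [139 139 140 138 130 133 130 124 125 124 125 124 125 124 122 124 122 123
 126 125 125 120 122 122 124 122 123 130 128 137 137 140 136 137] [11 11 11 11 11 11 11 13 13 13 13 12 13 13 13 13 13 13 13 13 13 13 13 13
 13 13 13 12 11 10 12 11 11 11]
[ 164  227   61   61 2696] ((194.0, 257.0), (59.017242431640625, 59.017242431640625), 0.0) [[ 628.3 -170.2   10. ]]
```

jog_arm:
  rotation:
    - [0,0,0]
    - [0,0,0]
    - [0,0,0]
    - [0,0,0]
    - [0,0,0]
    - [0,0,0]
    - [0,0,0]
    - [0,0,0]
  slide:
    - [0.035,-0.026,0]
    - [0.035,-0.026,0]
    - [0.035,-0.026,0]
    - [0.035,-0.026,0]
    - [0.035,-0.026,0]
    - [0.035,-0.026,0]
    - [0.035,-0.026,0]
    - [0.035,-0.026,0]
  jaw: [0,0,0,0,0,0,0,0]

```text
time_s: 0.9
ee_pos: [434.7, 391.7, 228.1]
tool_rot: [0.081, 0.703, -0.084, 0.701]
contact_force: [0.5, 0.4, 0.8]
opening: -0.0
```

```bash
python3 - <<'E'
from h import *
S=cv2.imread('pics/scene0.png');c=(194,257)
m=(cv2.GaussianBlur(S,(3,3),0).max(2)>140).astype(np.uint8);q=np.zeros_like(m);cv2.ellipse(q,c,(24,19),0,0,360,1,-1);m&=q
N,L,st,ce=cv2.connectedComponentsWithStats(m,connectivity=4);l=L[257,194];e=cv2.fitEllipse(cv2.findContours((L==l).astype(np.uint8),0,1)[0][0])
print(st[l],e,plane('scene',[e[0]],10).round(1)); print('tri',tri((356.26,200.57),e[0]))
E
```

```text
[ 174  240   40   33 1019] ((193.53729248046875, 255.82354736328125), (31.023942947387695, 39.77145004272461), 76.69620513916016) [[ 623.7 -170.7   10. ]]
tri (array([ 622.53871261, -171.18522778,    8.66143857]), np.float64(0.16377012673204952), np.float64(0.1793531201933039))
```

jog_arm:
  rotation:
    - [0,0,0]
    - [0,0,0]
    - [0,0,0]
    - [0,0,0]
    - [0,0,0]
    - [0,0,0]
    - [0,0,0]
    - [0,0,0]
  slide:
    - [-0.003,0.003,0]
    - [-0.003,0.003,-0.03]
    - [0,0,-0.04]
    - [0,0,-0.04]
    - [0,0,-0.03]
    - [0,0,-0.02]
    - [0,0,-0.01]
    - [0,0,0]
  jaw: [0,0,0,0,0,0,0,0]

```text
time_s: 1.7
ee_pos: [430.5, 394.9, 51.7]
tool_rot: [0.084, 0.703, -0.087, 0.701]
contact_force: [0.1, -0.3, -0.2]
opening: -0.002
```

jog_arm:
  rotation:
    - [0,0,0]
    - [0,0,0]
    - [0,0,0]
    - [0,0,0]
    - [0,0,0]
    - [0,0,0]
    - [0,0,0]
    - [0,0,0]
  slide:
    - [-0.002,0.003,-0.007]
    - [0,0,-0.006]
    - [0,0,-0.002]
    - [0,0,0]
    - [-0.0003,-0.001,0]
    - [-0.0003,-0.001,0]
    - [-0.0003,-0.001,0]
    - [-0.0003,-0.001,0]
  jaw: [0,0,0,0,0,0,0,0]

```text
time_s: 2.5
ee_pos: [428.2, 395.5, 39.6]
tool_rot: [0.085, 0.701, -0.085, 0.703]
contact_force: [0.2, 0.2, -0.1]
opening: -0.003
```

```bash
cat >> h.py <<'E'
def look(tag,c,views=('top','scene'),r=45):
    """crops around world point c in both views, red blobs near it"""
    o=[]
    for n in views:
        I,d=arm.read_camera(n); cv2.imwrite(f'pics/{tag}_{n}.png',I); np.save(f'pics/{tag}_{n}.npy',d)
        x,y=proj(n,[c])[0].astype(int); o.append(cv2.resize(I[max(y-r,0):y+r,max(x-r,0):x+r],(380,380),interpolation=cv2.INTER_CUBIC))
        h,s,v=[k.astype(int) for k in cv2.split(cv2.cvtColor(I,cv2.COLOR_BGR2HSV))]
        m=((h<=5)|(h>=172))&(s>(185 if n=='top' else 150))&(v>85); q=np.zeros(m.shape,np.uint8); cv2.circle(q,(int(x),int(y)),30,1,-1)
        N,L,st,ce=cv2.connectedComponentsWithStats((m&(q>0)).astype(np.uint8))
        for i in range(1,N):
            if st[i,4]>=4: print(n,ce[i].round(1),st[i,4],plane(n,[ce[i]],50 if n=='top' else 39).round(1))
    cv2.imwrite(f'pics/{tag}.png',np.hstack(o))
def st():
    s=arm.get_obs();print(s['time_s'],s['ee_pos'].round(1),'F',s['contact_force'].round(2),'M',s['ft_torque'].round(3),s['opening'].round(3))
E
python3 -c "
from h import *
look('a1',(476.5,341,30));st()"
```

```text
Traceback (most recent call last):
  File "h.py", line 35, in st
    s=arm.get_obs();print(s['time_s'],s['ee_pos'].round(1),'F',s['contact_force'].round(2),'M',s['ft_torque'].round(3),s['opening'].round(3))
                                                                                                                       ^^^^^^^^^^^^^^^^^^
AttributeError: 'float' object has no attribute 'round'
```

View pics/a1.png

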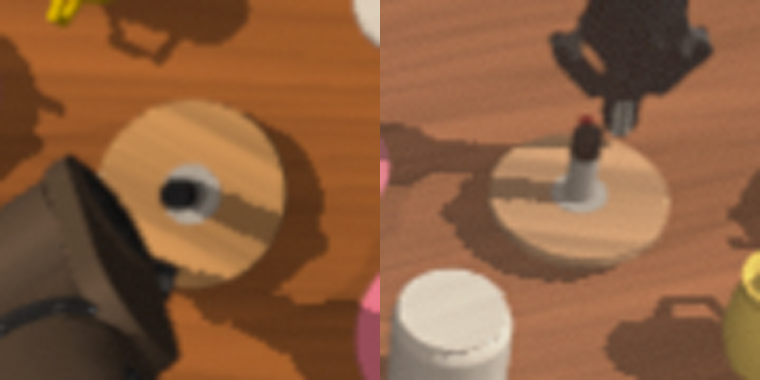

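jog_arm:
  rotation:
    - [0,0,0]
    - [0,0,0]
    - [0,0,0]
    - [0,0,0]
    - [0,0,0]
    - [0,0,0]
    - [0,0,0]
    - [0,0,0]
  slide:
    - [-0.0005,-0.0015,-0.002]
    - [-0.0005,-0.0015,-0.001]
    - [-0.0005,-0.0015,0]
    - [-0.0005,-0.0015,0]
    - [-0.0005,-0.0015,0]
    - [-0.0005,-0.0015,0]
    - [-0.0005,-0.0015,0]
    - [-0.0005,-0.0015,0]
  jaw: [0,0,0,0,0,0,0,0]

```text
time_s: 3.4
ee_pos: [423.8, 382.5, 36.2]
tool_rot: [0.085, 0.701, -0.085, 0.703]
contact_force: [0.4, -0.3, -0.3]
opening: 0.004
```

jog_arm:
  rotation:
    - [0,0,0]
    - [0,0,0]
    - [0,0,0]
    - [0,0,0]
    - [0,0,0]
    - [0,0,0]
    - [0,0,0]
    - [0,0,0]
  slide:
    - [-0.0005,-0.002,0]
    - [-0.0005,-0.002,0]
    - [-0.0005,-0.002,0]
    - [-0.0005,-0.002,0]
    - [-0.0005,-0.002,0]
    - [-0.0005,-0.002,0]
    - [-0.0005,-0.002,0]
    - [-0.0005,-0.002,0]
  jaw: [0,0,0,0,0,0,0,0]

```text
time_s: 4.2
ee_pos: [419.5, 365.1, 36.3]
tool_rot: [0.085, 0.701, -0.085, 0.703]
contact_force: [0.1, 0.2, 0.0]
opening: -0.002
```

```bash
sed -i "s/s\['opening'\].round(3)/s['opening']/" h.py; python3 -c "
from h import *
look('a2',(476.5,341,30));st()"
```

```text
scene [333.5 165.3] 13 [[412.7 348.   39. ]]
4.3 [419.5 365.   36.3] F [0.01 0.69 0.27] M [-0.024  0.026  0.001] -0.0009875189861678912
```

jog_arm:
  rotation:
    - [0,0,0]
    - [0,0,0]
    - [0,0,0]
    - [0,0,0]
    - [0,0,0]
    - [0,0,0]
    - [0,0,0]
    - [0,0,0]
  slide:
    - [0,-0.002,0]
    - [0,-0.002,0]
    - [0,-0.002,0]
    - [0,-0.002,0]
    - [0.001,0.006,0]
    - [0.001,0.007,0.005]
    - [0,0,0.04]
    - [0,0,0.04]
  jaw: [0,0,0,0,0,0,0,0]

```text
time_s: 5.1
ee_pos: [420.1, 369.9, 119.6]
tool_rot: [0.083, 0.704, -0.087, 0.7]
contact_force: [0.4, -0.0, -0.4]
opening: 0.003
```

jog_arm:
  rotation:
    - [0,0,-0.15]
    - [0,0,-0.15]
    - [0,0,-0.15]
    - [0,0,-0.15]
    - [0,0,-0.15]
    - [0,0,-0.15]
    - [0,0,-0.15]
    - [0,0,-0.15]
  slide:
    - [0.008,-0.045,0.025]
    - [0.008,-0.045,0.015]
    - [0.007,-0.045,0]
    - [0.007,-0.045,0]
    - [0.006,-0.045,0]
    - [0.005,-0.045,0]
    - [0,-0.045,0]
    - [0,-0.045,0]
  jaw: [0,0,0,0,0,0,0,0]

```text
time_s: 5.9
ee_pos: [464.9, 8.9, 170.1]
tool_rot: [0.469, 0.527, -0.466, 0.534]
contact_force: [0.6, -0.3, 0.2]
opening: -0.001
```

```bash
python3 -c "
from h import *
look('a3',(476.5,341,30));st()
from scipy.spatial.transform import Rotation as Ro
R=Ro.from_quat(arm.get_obs()['tool_rot']).as_matrix();print(R.round(3),np.degrees(np.arctan2(R[1,1],R[0,1])));print(arm.get_obs()['q'].round(2))"
```

```text
top [192.4 262.9] 11 [[413.5 335.7  50. ]]
scene [331.  165.5] 16 [[411.1 339.8  39. ]]
6.0 [465.3   6.4 170.1] F [-0.19  0.22  0.3 ] M [ 0.019 -0.034  0.024] 0.0034364913129446817
[[ 0.011  0.992  0.122]
 [-0.003  0.122 -0.993]
 [-1.     0.01   0.005]] 7.018995412406231
[-0.13  0.35  2.02 -0.    0.77 -0.25]
```

jog_arm:
  rotation:
    - [0,0,-0.15]
    - [0,0,-0.15]
    - [0,0,0]
    - [0,0,0]
    - [0,0,0]
    - [0,0,0]
    - [0,0,0]
    - [0,0,0]
  slide:
    - [0,-0.043,0]
    - [0,-0.039,0]
    - [0,-0.004,-0.02]
    - [0,0,-0.04]
    - [0,0,-0.03]
    - [0,0,-0.018]
    - [0,0,-0.006]
    - [0,0,0]
  jaw: [0,0,0,0,0,0,0,0]

```text
time_s: 6.8
ee_pos: [470.6, -79.9, 56.4]
tool_rot: [0.544, 0.449, -0.538, 0.462]
contact_force: [0.2, -0.0, 0.1]
opening: -0.004
```

jog_arm:
  rotation:
    - [0,0,0]
    - [0,0,0]
    - [0,0,0]
    - [0,0,0]
    - [0,0,0]
    - [0,0,0]
    - [0,0,0]
    - [0,0,0]
  slide:
    - [-0.005,-0.001,0]
    - [-0.002,0,-0.01]
    - [0,0,-0.007]
    - [0,0,-0.003]
    - [0.0015,-0.0003,0]
    - [0.0015,-0.0003,0]
    - [0.0015,-0.0003,0]
    - [0.0015,-0.0003,0]
  jaw: [0,0,0,0,0,0,0,0]

```text
time_s: 7.6
ee_pos: [471.3, -82.0, 38.0]
tool_rot: [0.545, 0.447, -0.537, 0.464]
contact_force: [0.2, 0.1, -0.0]
opening: 0.001
```

jog_arm:
  rotation:
    - [0,0,0]
    - [0,0,0]
    - [0,0,0]
    - [0,0,0]
    - [0,0,0]
    - [0,0,0]
    - [0,0,0]
    - [0,0,0]
  slide:
    - [0.0015,-0.0003,-0.001]
    - [0.0015,-0.0003,0]
    - [0.0015,-0.0003,0]
    - [0.0015,-0.0003,0]
    - [0.0015,-0.0003,0]
    - [0.0015,-0.0003,0]
    - [0.0015,-0.0003,0]
    - [0.0015,-0.0003,0]
  jaw: [0,0,0,0,0,0,0,0]

```text
time_s: 8.4
ee_pos: [484.5, -84.7, 37.2]
tool_rot: [0.545, 0.447, -0.537, 0.464]
contact_force: [0.7, -0.0, -0.1]
opening: -0.002
```

jog_arm:
  rotation:
    - [0,0,0]
    - [0,0,0]
    - [0,0,0]
    - [0,0,0]
    - [0,0,0]
    - [0,0,0]
    - [0,0,0]
    - [0,0,0]
  slide:
    - [0.002,-0.0003,0]
    - [0.002,-0.0003,0]
    - [0.002,-0.0003,0]
    - [0.002,-0.0003,0]
    - [0.002,-0.0003,0]
    - [0.002,-0.0003,0]
    - [0.002,-0.0003,0]
    - [0.002,-0.0003,0]
  jaw: [0,0,0,0,0,0,0,0]

```text
time_s: 9.2
ee_pos: [501.9, -87.3, 37.2]
tool_rot: [0.545, 0.447, -0.537, 0.464]
contact_force: [-0.4, -0.1, -0.2]
opening: 0.004
```

```bash
python3 -c "
from h import *
look('b1',(517.5,-29,30));st()"
```

```text
scene [212. 217.] 20 [[518.6 -90.2  39. ]]
9.3 [502.  -87.3  37.2] F [0.5  0.57 0.93] M [0.037 0.063 0.025] 0.0006118099804935236
```

jog_arm:
  rotation:
    - [0,0,0]
    - [0,0,0]
    - [0,0,0]
    - [0,0,0]
    - [0,0,0]
    - [0,0,0]
    - [0,0,0]
    - [0,0,0]
  slide:
    - [0.002,0,0]
    - [0.002,0,0]
    - [0,0,0]
    - [-0.006,0,0]
    - [-0.006,0,0.005]
    - [0,0,0.04]
    - [0,0,0.045]
    - [0,0,0.03]
  jaw: [0,0,0,0,0,0,0,0]

```text
time_s: 10.1
ee_pos: [489.1, -86.5, 157.5]
tool_rot: [0.543, 0.45, -0.539, 0.461]
contact_force: [0.1, -0.5, 0.3]
opening: 0.003
```

jog_arm:
  rotation:
    - [0,0,0.12]
    - [0,0,0.12]
    - [0,0,0]
    - [0,0,0]
    - [0,0,0]
    - [0,0,0]
    - [0,0,0]
    - [0,0,0]
  slide:
    - [0.009,-0.042,0]
    - [0.009,-0.042,0]
    - [0.009,-0.042,0]
    - [0.009,-0.038,0]
    - [0,-0.003,-0.02]
    - [0,0,-0.035]
    - [0,0,-0.035]
    - [0,0,0]
  jaw: [0,0,0,0,0,0,0,0]

```text
time_s: 10.9
ee_pos: [522.7, -260.5, 74.8]
tool_rot: [0.484, 0.51, -0.476, 0.529]
contact_force: [-0.1, 0.3, 0.4]
opening: -0.0
```

jog_arm:
  rotation:
    - [0,0,0]
    - [0,0,0]
    - [0,0,0]
    - [0,0,0]
    - [0,0,0]
    - [0,0,0]
    - [0,0,0]
    - [0,0,0]
  slide:
    - [0.002,0.006,0]
    - [0,0.001,-0.015]
    - [0,0,-0.013]
    - [0,0,-0.007]
    - [0,0,-0.002]
    - [-0.0015,0,0]
    - [-0.0015,0,0]
    - [-0.0015,0,0]
  jaw: [0,0,0,0,0,0,0,0]

```text
time_s: 11.7
ee_pos: [522.4, -252.9, 44.5]
tool_rot: [0.485, 0.507, -0.475, 0.532]
contact_force: [-0.4, 0.1, 0.3]
opening: 0.001
```

```bash
python3 -c "
from h import *
look('c0',(486,-316,30));st()
from scipy.spatial.transform import Rotation as Ro
R=Ro.from_quat(arm.get_obs()['tool_rot']).as_matrix();print(R.round(3))"
```

```text
11.8 [ 522.2 -253.    44.4] F [-0.48  0.41  0.07] M [ 0.023 -0.001  0.024] -0.0009851335239550118
[[ 0.035  0.996  0.079]
 [-0.013  0.079 -0.997]
 [-0.999  0.034  0.016]]
```

jog_arm:
  rotation:
    - [0.013,0.035,0]
    - [0,0,0]
    - [0,0,0]
    - [0,0,0]
    - [0,0,0]
    - [0,0,0]
    - [0,0,0]
    - [0,0,0]
  slide:
    - [0,0,-0.005]
    - [0,0,-0.003]
    - [-0.0015,0,0]
    - [-0.0015,0,0]
    - [-0.0015,0,0]
    - [-0.0015,0,0]
    - [-0.0015,0,0]
    - [-0.0015,0,0]
  jaw: [0,0,0,0,0,0,0,0]

```text
time_s: 12.6
ee_pos: [512.7, -253.0, 37.1]
tool_rot: [0.48, 0.518, -0.48, 0.52]
contact_force: [2.5, 1.5, -1.7]
opening: 0.001
```

jog_arm:
  rotation:
    - [0,0,0]
    - [0,0,0]
    - [0,0,0]
    - [0,0,0]
    - [0,0,0]
    - [0,0,0]
    - [0,0,0]
    - [0,0,0]
  slide:
    - [-0.0015,0,0]
    - [-0.0015,0,0]
    - [-0.0015,0,0]
    - [-0.0015,0,0]
    - [-0.0015,0,0]
    - [-0.0015,0,0]
    - [-0.0015,0,0]
    - [-0.0015,0,0]
  jaw: [0,0,0,0,0,0,0,0]

```text
time_s: 13.4
ee_pos: [499.9, -252.9, 37.2]
tool_rot: [0.48, 0.518, -0.479, 0.521]
contact_force: [1.7, -0.1, -2.2]
opening: 0.0
```

```bash
python3 -c "
from h import *
look('c1',(486,-316,30));st()"
```

```text
13.5 [ 499.8 -252.9   37.2] F [ 0.91  0.43 -1.03] M [ 0.091 -0.129 -0.056] 0.0001482411010057315
```

View pics/c1.png

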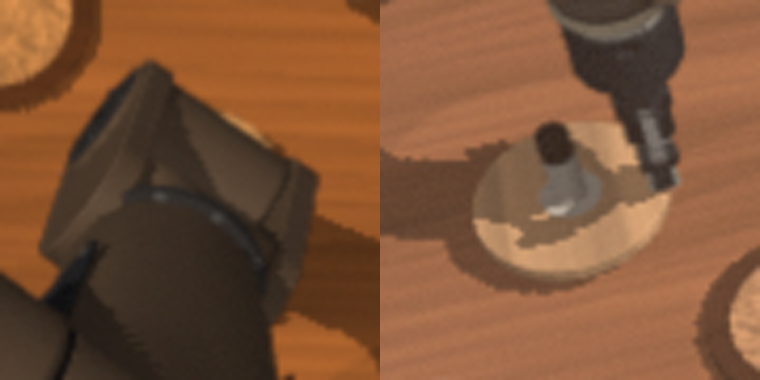

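jog_arm:
  rotation:
    - [0,0,0]
    - [0,0,0]
    - [0,0,0]
    - [0,0,0]
    - [0,0,0]
    - [0,0,0]
    - [0,0,0]
    - [0,0,0]
  slide:
    - [-0.0015,-0.0001,0]
    - [-0.0015,-0.0001,0]
    - [-0.0015,-0.0001,0]
    - [-0.0015,-0.0002,0]
    - [-0.0015,-0.0002,0]
    - [-0.0015,-0.0002,0]
    - [-0.0015,-0.0002,0]
    - [-0.0015,-0.0002,0]
  jaw: [0,0,0,0,0,0,0,0]

```text
time_s: 14.3
ee_pos: [487.0, -254.3, 37.2]
tool_rot: [0.48, 0.518, -0.479, 0.521]
contact_force: [1.6, 2.3, -1.7]
opening: -0.001
```

```bash
cat >> h.py <<'E'
def cap(I,z,c,r=14):
    """dark cap blob near world point c in scene picture"""
    x,y=proj('scene',[c])[0].astype(int); v=I.max(2); m=np.zeros(v.shape,np.uint8); m[y-r:y+r,x-r:x+r]=(v<70)[y-r:y+r,x-r:x+r]
    N,L,s,ce=cv2.connectedComponentsWithStats(m); i=1+np.argmax(s[1:,4]); return ce[i].round(1),s[i],plane('scene',[ce[i]],z).round(1)
E
python3 -c "
from h import *
look('c2',(486,-316,30));st()
for f in('scene0','c2_scene'):
    I=cv2.imread(f'pics/{f}.png')
    for c in((476.5,341,85),(517.5,-29,85),(486,-316,85)): print(f,cap(I,85,c))"
```

```text
14.4 [ 486.9 -254.4   37.2] F [ 1.51  0.54 -1.03] M [ 0.069 -0.182 -0.019] 0.0009793415269759732
scene0 (array([341.4, 168.5]), array([339, 165,   6,   8,  39], dtype=int32), array([[479.6, 343.1,  85. ]]))
scene0 (array([230.8, 203.2]), array([228, 199,   7,   9,  46], dtype=int32), array([[522.5, -29.9,  85. ]]))
scene0 (array([132.4, 217. ]), array([129, 213,   8,   9,  50], dtype=int32), array([[ 491.5, -316.8,   85. ]]))
c2_scene (array([341.5, 168.5]), array([339, 165,   6,   8,  36], dtype=int32), array([[479.5, 343.4,  85. ]]))
c2_scene (array([230.8, 203.2]), array([228, 200,   6,   8,  39], dtype=int32), array([[522.6, -29.8,  85. ]]))
c2_scene (array([131.1, 215. ]), array([127, 211,   9,   9,  59], dtype=int32), array([[ 482.5, -319.5,   85. ]]))
```

```bash
python3 -c "
from h import *
o=[]
for f in('scene0','c1_scene','c2_scene'):
    I=cv2.imread(f'pics/{f}.png'); print(f,cap(I,85,(486,-316,85)))
    o.append(cv2.resize(I[195:255,105:175],None,fx=3.7,fy=3.7,interpolation=cv2.INTER_NEAREST))
    D=np.load(f'pics/{f}.npy'); P=points('scene',np.c_[[x for y in range(205,260) for x in range(105,175)],[y for y in range(205,260) for x in range(105,175)]],D[205:260,105:175].ravel())
    w=P[(abs(P[:,2]-28)<4)]; print(len(w),w[:,:2].min(0).round(),w[:,:2].max(0).round(), np.percentile(w[:,:2],[2,98],axis=0).round(1).tolist())
    t=P[(P[:,2]>80)&(P[:,2]<100)&(np.hypot(P[:,0]-486,P[:,1]+316)<30)]; print('post',len(t),t.mean(0).round(1))
cv2.imwrite('pics/cmp.png',np.hstack(o))"
```

```text
scene0 (array([132.4, 217. ]), array([129, 213,   8,   9,  50], dtype=int32), array([[ 491.5, -316.8,   85. ]]))
1039 [ 418. -386.] [ 559. -248.] [[429.1, -379.4], [554.0, -257.6]]
post 63 [ 491.4 -315.    90. ]
c1_scene (array([131.8, 216. ]), array([128, 212,   9,   9,  57], dtype=int32), array([[ 486.9, -318. ,   85. ]]))
994 [ 412. -387.] [ 557. -251.] [[425.3, -381.7], [549.0, -264.1]]
post 63 [ 486.7 -316.4   89.8]
c2_scene (array([131.1, 215. ]), array([127, 211,   9,   9,  59], dtype=int32), array([[ 482.5, -319.5,   85. ]]))
1014 [ 408. -389.] [ 551. -251.] [[420.3, -383.6], [545.9, -261.1]]
post 67 [ 483.4 -318.4   89.8]
```

View pics/cmp.png

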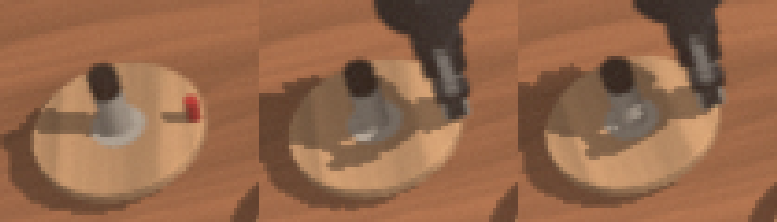

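jog_arm:
  rotation:
    - [0,0,0]
    - [0,0,0]
    - [0,0,0]
    - [0,0,0]
    - [0,0,0]
    - [0,0,0]
    - [0,0,0]
    - [0,0,0]
  slide:
    - [-0.0005,-0.0001,0]
    - [-0.0005,-0.0001,0]
    - [-0.0005,-0.0001,0]
    - [-0.0005,-0.0001,0]
    - [-0.0005,-0.0001,0]
    - [-0.0005,-0.0001,0]
    - [-0.0005,-0.0001,0]
    - [-0.0005,-0.0001,0]
  jaw: [0,0,0,0,0,0,0,0]

```text
time_s: 15.2
ee_pos: [482.8, -255.2, 37.2]
tool_rot: [0.48, 0.518, -0.479, 0.521]
contact_force: [1.5, 1.4, -0.7]
opening: -0.002
```

```bash
cat > chk.py <<'E'
from h import *
import sys
f=sys.argv[1]; I,D=arm.read_camera('scene'); cv2.imwrite(f'pics/{f}.png',I); np.save(f'pics/{f}.npy',D)
print(cap(I,85,(480,-319,85)))
ys,xs=np.mgrid[205:260,105:175]; P=points('scene',np.c_[xs.ravel(),ys.ravel()],D[205:260,105:175].ravel())
w=P[(abs(P[:,2]-28)<4)]; print(len(w), np.percentile(w[:,:2],[2,98],axis=0).round(1).tolist())
t=P[(P[:,2]>80)&(P[:,2]<100)&(np.hypot(P[:,0]-480,P[:,1]+319)<30)]; print('post',len(t),t.mean(0).round(1)); st()
E
python3 chk.py c3
```

```text
(array([131. , 214.9]), array([127, 211,   9,   9,  59], dtype=int32), array([[ 481.8, -319.8,   85. ]]))
1023 [[419.8, -383.7], [544.7, -261.1]]
post 66 [ 482.  -318.4   89.5]
15.25 [ 482.7 -255.2   37.2] F [ 1.82  0.73 -1.02] M [ 0.109 -0.3   -0.031] -0.0023404884084231286
```

jog_arm:
  rotation:
    - [0,0,0]
    - [0,0,0]
    - [0,0,0]
    - [0,0,0]
    - [0,0,0]
    - [0,0,0]
    - [0,0,0]
    - [0,0,0]
  slide:
    - [-0.0005,-0.0001,0]
    - [-0.0005,-0.0001,0]
    - [-0.0005,-0.0001,0]
    - [-0.0005,-0.0001,0]
    - [-0.0005,-0.0001,0]
    - [-0.0005,-0.0001,0]
    - [-0.0005,-0.0001,0]
    - [-0.0005,-0.0001,0]
  jaw: [0,0,0,0,0,0,0,0]

```text
time_s: 16.05
ee_pos: [478.5, -256.1, 37.2]
tool_rot: [0.48, 0.518, -0.479, 0.521]
contact_force: [1.6, 0.9, -1.2]
opening: -0.003
```

jog_arm:
  rotation:
    - [0,0,0]
    - [0,0,0]
    - [0,0,0]
    - [0,0,0]
    - [0,0,0]
    - [0,0,0]
    - [0,0,0]
    - [0,0,0]
  slide:
    - [-0.0005,-0.0001,0]
    - [-0.0005,-0.0001,0]
    - [-0.0005,-0.0001,0]
    - [-0.0005,-0.0001,0]
    - [-0.0005,-0.0001,0]
    - [-0.0005,-0.0001,0]
    - [-0.0005,-0.0001,0]
    - [-0.0005,-0.0001,0]
  jaw: [0,0,0,0,0,0,0,0]

```text
time_s: 16.85
ee_pos: [474.1, -257.1, 37.3]
tool_rot: [0.48, 0.518, -0.479, 0.521]
contact_force: [2.5, 0.1, -0.7]
opening: -0.001
```

```bash
python3 chk.py c4
```

```text
(array([130.6, 214.2]), array([127, 210,   8,   9,  59], dtype=int32), array([[ 478.7, -320.8,   85. ]]))
1023 [[417.6, -384.1], [542.6, -260.3]]
post 62 [ 479.1 -319.3   89.7]
16.9 [ 474.1 -257.1   37.3] F [ 1.82  0.29 -1.21] M [ 0.092 -0.245 -0.004] -0.0048933830059748
```

jog_arm:
  rotation:
    - [0,0,0]
    - [0,0,0]
    - [0,0,0]
    - [0,0,0]
    - [0,0,0]
    - [0,0,0]
    - [0,0,0]
    - [0,0,0]
  slide:
    - [-0.0003,-0.0001,0]
    - [-0.0003,-0.0001,0]
    - [-0.0003,-0.0001,0]
    - [-0.0003,-0.0001,0]
    - [-0.0003,-0.0001,0]
    - [-0.0003,-0.0001,0]
    - [-0.0003,-0.0001,0]
    - [-0.0003,-0.0001,0]
  jaw: [0,0,0,0,0,0,0,0]

```text
time_s: 17.7
ee_pos: [471.4, -257.9, 37.3]
tool_rot: [0.48, 0.518, -0.479, 0.521]
contact_force: [1.8, 1.1, -0.4]
opening: -0.002
```

jog_arm:
  rotation:
    - [0,0,0]
    - [0,0,0]
    - [0,0,0]
    - [0,0,0]
    - [0,0,0]
    - [0,0,0]
    - [0,0,0]
    - [0,0,0]
  slide:
    - [0.004,0.001,0]
    - [0.006,0.001,0]
    - [0.004,0,0.01]
    - [0,0,0.04]
    - [0.02,0.03,0.04]
    - [0.02,0.04,0.03]
    - [0.02,0.04,0]
    - [0.02,0.04,0]
  jaw: [0,0,0,0,0,0.085,0.085,0.085]

```text
time_s: 18.5
ee_pos: [565.5, -108.7, 161.8]
tool_rot: [0.483, 0.516, -0.481, 0.519]
contact_force: [0.2, -0.7, 0.3]
opening: 0.507
```

```bash
python3 chk.py c5; python3 - <<'E'
from h import *
look('c6',(475,-319,30))
I=cv2.imread('pics/c6_top.png');D=np.load('pics/c6_top.npy')
for c in((476.5,341),(517.5,-29),(474,-319)):
    x,y=proj('top',[[*c,90]])[0].astype(int); m=np.zeros((420,560),np.uint8); m[y-12:y+12,x-12:x+12]=(I.max(2)<45)[y-12:y+12,x-12:x+12]
    N,L,s,ce=cv2.connectedComponentsWithStats(m)
    if N>1: i=1+np.argmax(s[1:,4]); print(c,ce[i].round(1),s[i,4],plane('top',[ce[i]],92).round(1),points('top',[ce[i]],[np.median(D[L==i])]).round(1))
    ys,xs=np.mgrid[y-40:y+40,x-40:x+40]; P=points('top',np.c_[xs.ravel(),ys.ravel()],D[y-40:y+40,x-40:x+40].ravel()); w=((P[:,2]>20)&(P[:,2]<38)).reshape(80,80).astype(np.uint8)
    w=cv2.morphologyEx(w,cv2.MORPH_OPEN,np.ones((3,3))); cn=max(cv2.findContours(w,0,1)[0],key=cv2.contourArea); e=cv2.fitEllipse(cn); print('wheel',np.round(e[1],1),plane('top',[[e[0][0]+x-40,e[0][1]+y-40]],28).round(1))
E
```

```text
(array([130.6, 214.1]), array([127, 210,   8,   9,  59], dtype=int32), array([[ 478.2, -320.8,   85. ]]))
1047 [[417.0, -384.2], [542.8, -259.0]]
post 59 [ 477.3 -320.    90.2]
18.55 [ 567.9 -103.6  162.2] F [-1.14  4.48  0.21] M [0.112 0.027 0.003] 0.5966135310130691
top [387.1 255.1] 8 [[ 453.6 -263.    50. ]]
scene [152.2 214. ] 20 [[ 453.3 -262.6   39. ]]
(476.5, 341) [189.3 242.6] 38 [[476.1 340.   92. ]] [[476.1 340.1  91.3]]
wheel [42.2 43.6] [[475.5 342.2  28. ]]
(517.5, -29) [312.3 232. ] 28 [[517.7 -29.5  92. ]] [[517.7 -29.5  91.5]]
wheel [29.1 46.2] [[518.8 -11.2  28. ]]
(474, -319) [408.7 249.1] 47 [[ 474.6 -318.5   92. ]] [[ 474.6 -318.8   90.4]]
wheel [42.3 44.3] [[ 473.6 -323.    28. ]]
```

jog_arm:
  rotation:
    - [0,0,0]
    - [0,0,0]
    - [0,0,0]
    - [0,0,0]
    - [0,0,0]
    - [0,0,0]
    - [0,0,0]
    - [0,0,0]
  slide:
    - [-0.018,-0.041,0]
    - [-0.018,-0.041,0]
    - [-0.018,-0.041,0]
    - [-0.018,-0.041,0]
    - [-0.018,-0.041,0]
    - [-0.003,-0.006,0]
    - [0,0,0]
    - [0,0,0]
  jaw: [0.085,0.085,0.085,0.085,0.085,0.085,0.085,0.085]

```text
time_s: 19.45
ee_pos: [464.8, -329.1, 163.3]
tool_rot: [0.481, 0.518, -0.481, 0.519]
contact_force: [-0.2, 0.7, 0.3]
opening: 0.997
```

```bash
python3 - <<'E'
from h import *
from scipy.spatial.transform import Rotation as Ro
st();R=Ro.from_quat(arm.get_obs()['tool_rot']).as_matrix();print(R.round(3))
look('d1',(517.5,-29,30)); I=cv2.imread('pics/d1_scene.png')
for c in((476.5,341,85),(517.5,-29,85)): print(cap(I,85,c))
E
```

```text
19.45 [ 464.8 -329.1  163.3] F [-0.17  0.7   0.33] M [ 0.018  0.003 -0.077] 0.9966234755458498
[[ 0.003  0.997  0.075]
 [-0.001  0.075 -0.997]
 [-1.     0.002  0.001]]
top [331.5 230.2] 10 [[525.4 -91.   50. ]]
scene [212.7 218.2] 18 [[524.2 -89.5  39. ]]
(array([341.2, 168.8]), array([339, 165,   5,   8,  32], dtype=int32), array([[480.4, 342.1,  85. ]]))
(array([230.8, 203.2]), array([228, 199,   6,   9,  43], dtype=int32), array([[522.5, -29.8,  85. ]]))
```

jog_arm:
  rotation:
    - [0,0,0]
    - [0,0,0]
    - [0,0,0]
    - [0,0,0]
    - [0,0,0]
    - [0,0,0]
    - [0,0,0]
    - [0,0,0]
  slide:
    - [0.006,0.006,0]
    - [0.003,0.003,0]
    - [0,0,-0.02]
    - [0,0,-0.025]
    - [0,0,-0.01]
    - [0,0,0]
    - [0,0,0]
    - [0,0,0]
  jaw: [0.085,0.085,0.085,0.085,0.085,0.085,0.085,0.085]

```text
time_s: 20.35
ee_pos: [479.6, -312.9, 108.9]
tool_rot: [0.479, 0.519, -0.478, 0.523]
contact_force: [-0.3, -0.0, 0.1]
opening: 0.995
```

jog_arm:
  rotation:
    - [0,0,0]
    - [0,0,0]
    - [0,0,0]
    - [0,0,0]
    - [0,0,0]
    - [0,0,0]
    - [0,0,0]
    - [0,0,0]
  slide:
    - [-0.003,-0.003,0]
    - [-0.001,-0.0015,-0.01]
    - [0,0,-0.015]
    - [0,0,-0.01]
    - [0,0,-0.005]
    - [0,0,-0.003]
    - [0,0,0]
    - [0,0,0]
  jaw: [0.085,0.085,0.085,0.085,0.085,0.085,0.085,0.085]

```text
time_s: 21.15
ee_pos: [475.6, -319.2, 65.5]
tool_rot: [0.479, 0.517, -0.478, 0.524]
contact_force: [0.9, 0.7, 0.6]
opening: 0.995
```

```bash
python3 - <<'E'
from h import *
from scipy.spatial.transform import Rotation as Ro
st();print(Ro.from_quat(arm.get_obs()['tool_rot']).as_matrix().round(3))
look('d2',(474,-319.5,60),r=30)
E
```

```text
21.15 [ 475.6 -319.2   65.5] F [0.95 0.73 0.61] M [-0.012  0.011 -0.008] 0.9947937167428565
[[ 0.008  0.996  0.085]
 [-0.005  0.085 -0.996]
 [-1.     0.008  0.006]]
top [386.7 255.1] 9 [[ 453.6 -261.6   50. ]]
scene [152.4 213.9] 22 [[ 452.9 -262.2   39. ]]
```

View pics/d2.png

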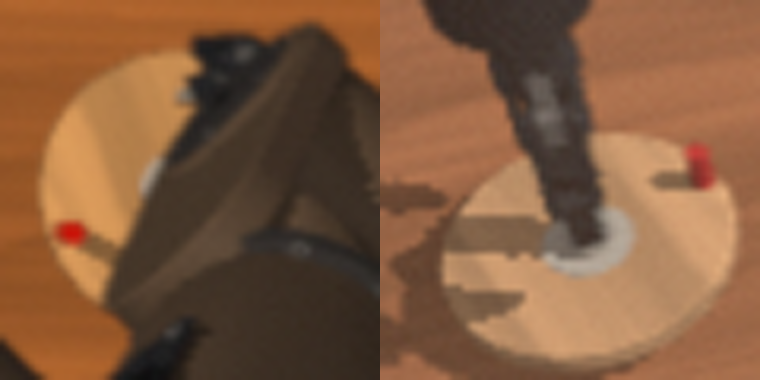

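jog_arm:
  rotation:
    - [0,0,0]
    - [0,0,0]
    - [0,0,0]
    - [0,0,0]
    - [0,0,0]
    - [0,0,0]
    - [0,0,0]
    - [0,0,0]
  slide:
    - [-0.001,0,-0.004]
    - [0,0,-0.002]
    - [0,0,0]
    - [0,0,0]
    - [0,0,0]
    - [0,0,0]
    - [0,0,0]
    - [0,0,0]
  jaw: [0.085,0.085,0.05,0.035,0.015,0.01,0.01,0.01]

```text
time_s: 22.05
ee_pos: [474.7, -319.3, 59.9]
tool_rot: [0.479, 0.517, -0.478, 0.525]
contact_force: [-0.2, -0.0, -0.9]
opening: 0.262
```

jog_arm:
  rotation:
    - [0,0,0]
    - [0,0,0]
    - [0,0,0]
    - [0,0,0]
    - [0,0,0]
    - [0,0,0]
    - [0,0,0]
    - [0,0,0]
  slide:
    - [0,0,0]
    - [0,0,0]
    - [0,0,0]
    - [0,0,0]
    - [0,0,0]
    - [0,0,0]
    - [0,0,0]
    - [0,0,0]
  jaw: [0.01,0.01,0.01,0.01,0.01,0.01,0.01,0.01]

```text
time_s: 22.85
ee_pos: [474.7, -319.3, 59.9]
tool_rot: [0.479, 0.517, -0.478, 0.525]
contact_force: [0.2, -0.2, -0.1]
opening: 0.264
```

jog_arm:
  rotation:
    - [0,0,0]
    - [0,0,0]
    - [0,0,0]
    - [0,0,0]
    - [0,0,0]
    - [0,0,0]
    - [0,0,0]
    - [0,0,0]
  slide:
    - [0,0,0.003]
    - [0,0,0.006]
    - [0,0,0.01]
    - [0,0,0.012]
    - [0,0,0.012]
    - [0,0,0.01]
    - [0,0,0.005]
    - [0,0,0]
  jaw: [0.01,0.01,0.01,0.01,0.01,0.01,0.01,0.01]

```text
time_s: 23.65
ee_pos: [473.6, -318.1, 122.2]
tool_rot: [0.479, 0.518, -0.478, 0.524]
contact_force: [0.2, 0.2, -9.4]
opening: 0.267
```

```bash
python3 - <<'E'
from h import *
from scipy.spatial.transform import Rotation as Ro
st();print(Ro.from_quat(arm.get_obs()['tool_rot']).as_matrix().round(3))
look('e1',(474,-319.5,90),r=35)
E
```

```text
23.65 [ 473.6 -318.1  122.2] F [ 0.25  0.25 -9.36] M [ 0.05  -0.011  0.068] 0.26683773824118123
[[ 0.007  0.996  0.085]
 [-0.004  0.085 -0.996]
 [-1.     0.006  0.005]]
top [390.8 256. ] 10 [[ 451.3 -274.2   50. ]]
scene [148.7 199.6] 21 [[ 388.9 -265.5   39. ]]
```

View pics/e1.png

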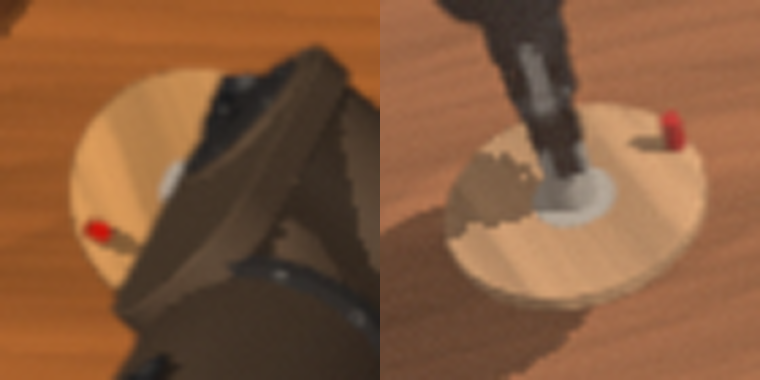

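jog_arm:
  rotation:
    - [0,0,0]
    - [0,0,0]
    - [0,0,0]
    - [0,0,0]
    - [0,0,0]
    - [0,0,0]
    - [0,0,0]
    - [0,0,0]
  slide:
    - [0.01,0.01,0]
    - [0.02,0.02,0]
    - [0.026,0.026,0]
    - [0.026,0.026,0]
    - [0.024,0.024,0]
    - [0.015,0.015,0]
    - [0.006,0.006,0]
    - [0,0,0]
  jaw: [0.01,0.01,0.01,0.01,0.01,0.01,0.01,0.01]

```text
time_s: 24.55
ee_pos: [604.7, -181.9, 116.1]
tool_rot: [0.479, 0.521, -0.479, 0.52]
contact_force: [0.0, -0.7, -8.3]
opening: 0.262
```

jog_arm:
  rotation:
    - [0,0,0]
    - [0,0,0]
    - [0,0,0]
    - [0,0,0]
    - [0,0,0]
    - [0,0,0]
    - [0,0,0]
    - [0,0,0]
  slide:
    - [0.005,0.003,0]
    - [0.006,0.004,-0.003]
    - [0.004,0.002,-0.006]
    - [0.001,0.001,-0.008]
    - [0,0,-0.006]
    - [0,0,-0.003]
    - [0,0,0]
    - [0,0,0]
  jaw: [0.01,0.01,0.01,0.01,0.01,0.01,0.01,0.01]

```text
time_s: 25.35
ee_pos: [619.4, -173.8, 86.1]
tool_rot: [0.479, 0.521, -0.48, 0.518]
contact_force: [0.6, -0.6, -7.0]
opening: 0.266
```

```bash
python3 - <<'E'
from h import *
from scipy.spatial.transform import Rotation as Ro
st();print(Ro.from_quat(arm.get_obs()['tool_rot']).as_matrix().round(3))
look('f1',(623,-171,40),r=40)
E
```

```text
25.35 [ 619.4 -173.8   86.1] F [ 0.63 -0.6  -6.97] M [-0.    -0.046 -0.023] 0.26603461094807596
[[-0.004  0.997  0.08 ]
 [ 0.002  0.08  -0.997]
 [-1.    -0.004 -0.002]]
top [341.5 206.6] 11 [[ 599.3 -120.7   50. ]]
scene [208.1 232.4] 27 [[ 574.3 -114.3   39. ]]
```

View pics/f1.png

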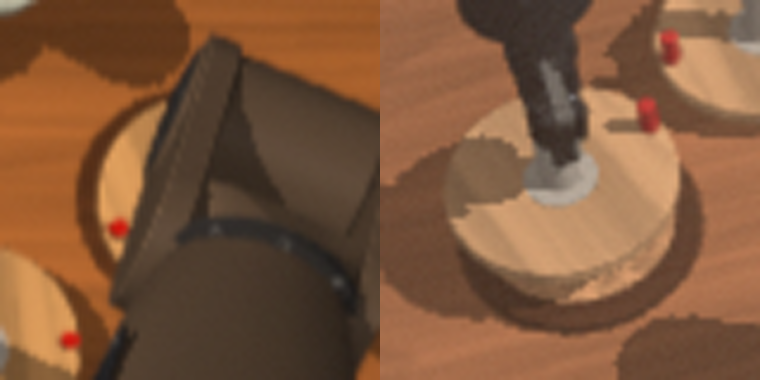

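jog_arm:
  rotation:
    - [-0.007,-0.012,0]
    - [0,0,0]
    - [0,0,0]
    - [0,0,0]
    - [0,0,0]
    - [0,0,0]
    - [0,0,0]
    - [0,0,0]
  slide:
    - [0.003,0.002,-0.002]
    - [0.001,0.001,-0.003]
    - [0,0,-0.003]
    - [0,0,-0.002]
    - [0,0,-0.001]
    - [0,0,-0.001]
    - [0,0,0]
    - [0,0,0]
  jaw: [0.01,0.01,0.01,0.01,0.01,0.01,0.01,0.01]

```text
time_s: 26.25
ee_pos: [624.1, -170.4, 73.9]
tool_rot: [0.48, 0.515, -0.479, 0.524]
contact_force: [-0.0, -0.2, -8.0]
opening: 0.263
```

jog_arm:
  rotation:
    - [0,0,0]
    - [0,0,0]
    - [0,0,0]
    - [0,0,0]
    - [0,0,0]
    - [0,0,0]
    - [0,0,0]
    - [0,0,0]
  slide:
    - [0,0,-0.001]
    - [0,0,-0.001]
    - [0,0,-0.0007]
    - [0,0,-0.0005]
    - [0,0,-0.0005]
    - [0,0,0]
    - [0,0,0]
    - [0,0,0]
  jaw: [0.01,0.01,0.01,0.01,0.01,0.01,0.01,0.01]

```text
time_s: 27.05
ee_pos: [624.2, -170.5, 70.1]
tool_rot: [0.481, 0.515, -0.479, 0.524]
contact_force: [0.8, -0.6, -8.3]
opening: 0.262
```

Still hanging (−8.3 N); lower on in half-millimetre steps.

jog_arm:
  rotation:
    - [0,0,0]
    - [0,0,0]
    - [0,0,0]
    - [0,0,0]
    - [0,0,0]
    - [0,0,0]
    - [0,0,0]
    - [0,0,0]
  slide:
    - [0,0,-0.0005]
    - [0,0,-0.0005]
    - [0,0,-0.0003]
    - [0,0,-0.0003]
    - [0,0,0]
    - [0,0,0]
    - [0,0,0]
    - [0,0,0]
  jaw: [0.01,0.01,0.01,0.01,0.01,0.01,0.01,0.01]

```text
time_s: 27.85
ee_pos: [624.4, -170.7, 70.0]
tool_rot: [0.481, 0.515, -0.479, 0.524]
contact_force: [-0.6, 0.8, -3.4]
opening: 0.263
```

jog_arm:
  rotation:
    - [0,0,0]
    - [0,0,0]
    - [0,0,0]
    - [0,0,0]
    - [0,0,0]
    - [0,0,0]
    - [0,0,0]
    - [0,0,0]
  slide:
    - [0,0,-0.0005]
    - [0,0,-0.0003]
    - [0,0,0]
    - [0,0,0]
    - [0,0,0]
    - [0,0,0]
    - [0,0,0]
    - [0,0,0]
  jaw: [0.01,0.01,0.01,0.03,0.05,0.07,0.085,0.085]

```text
time_s: 28.65
ee_pos: [626.2, -171.3, 70.8]
tool_rot: [0.481, 0.513, -0.478, 0.526]
contact_force: [0.1, -0.0, -0.5]
opening: 0.988
```

jog_arm:
  rotation:
    - [0,0,0]
    - [0,0,0]
    - [0,0,0]
    - [0,0,0]
    - [0,0,0]
    - [0,0,0]
    - [0,0,0]
    - [0,0,0]
  slide:
    - [0,0,0]
    - [0,0,0.005]
    - [0,0,0.01]
    - [0,0,0.02]
    - [0,0,0.03]
    - [0,0,0.04]
    - [0,0,0.04]
    - [0,0,0.02]
  jaw: [0.085,0.085,0.085,0.085,0.085,0.085,0.085,0.085]

```text
time_s: 29.45
ee_pos: [624.4, -170.7, 243.1]
tool_rot: [0.481, 0.514, -0.478, 0.525]
contact_force: [0.7, -0.3, 0.1]
opening: 0.998
```

jog_arm:
  rotation:
    - [0,0,0]
    - [0,0,0]
    - [0,0,0]
    - [0,0,0]
    - [0,0,0]
    - [0,0,0]
    - [0,0,0]
    - [0,0,0]
  slide:
    - [0,0.03,0.01]
    - [0,0.045,0.02]
    - [0,0.045,0.02]
    - [0,0.045,0]
    - [0,0.045,0]
    - [0,0.045,0]
    - [0,0.03,0]
    - [0,0,0]
  jaw: [0.085,0.085,0.085,0.085,0.085,0.085,0.085,0.085]

```text
time_s: 30.25
ee_pos: [622.1, 123.5, 308.6]
tool_rot: [0.485, 0.509, -0.476, 0.528]
contact_force: [-0.1, -0.4, 0.5]
opening: 0.995
```

```bash
python3 - <<'E'
from h import *
st(); look('g1',(623,-171,40),r=45)
I=cv2.imread('pics/g1_top.png');D=np.load('pics/g1_top.npy');S=cv2.imread('pics/g1_scene.png')
x,y=proj('top',[[623,-171,100]])[0].astype(int);m=np.zeros((420,560),np.uint8); m[y-12:y+12,x-12:x+12]=(I.max(2)<50)[y-12:y+12,x-12:x+12]
N,L,s,ce=cv2.connectedComponentsWithStats(m)
for i in range(1,N): print('cap',ce[i].round(1),s[i,4],plane('top',[ce[i]],102).round(1),points('top',[ce[i]],[np.median(D[L==i])]).round(1))
print('scene cap',cap(S,95,(623,-171,95)))
ys,xs=np.mgrid[y-30:y+30,x-30:x+30]; P=points('top',np.c_[xs.ravel(),ys.ravel()],D[y-30:y+30,x-30:x+30].ravel()); w=((P[:,2]>30)&(P[:,2]<46)).reshape(60,60).astype(np.uint8)
w=cv2.morphologyEx(w,cv2.MORPH_OPEN,np.ones((3,3))); cn=max(cv2.findContours(w,0,1)[0],key=cv2.contourArea); e=cv2.fitEllipse(cn); z=np.median(P[w.ravel()>0,2]); print('wheel',np.round(e[1],1),z,plane('top',[[e[0][0]+x-30,e[0][1]+y-30]],z).round(1))
Q=P[w.ravel()>0]; A=np.c_[Q[:,:2]-Q[:,:2].mean(0),np.ones(len(Q))]; print('tilt',np.linalg.lstsq(A,Q[:,2],rcond=None)[0])
for c in((476.5,341,85),(517.5,-29,85)): print(cap(S,85,c))
T0=cv2.imread('pics/scene0.png'); d=np.abs(S.astype(int)-T0).max(2)>40; print('diff img saved'); 
N,L,s,ce=cv2.connectedComponentsWithStats(d.astype(np.uint8))
for i in range(1,N):
    if s[i,4]>40: print(s[i],ce[i].round())
cv2.imwrite('pics/g_all.png',S)
E
```

```text
30.25 [622.1 123.5 308.6] F [-0.13 -0.38  0.52] M [0.008 0.022 0.018] 0.994910469821847
top [340.1 205.1] 8 [[ 603.8 -116.2   50. ]]
scene [209.8 237.3] 24 [[ 594.  -113.2   39. ]]
cap [360.8 198.1] 38 [[ 623.3 -172.1  102. ]] [[ 623.4 -172.2  101. ]]
scene cap (array([189.1, 238.9]), array([186, 234,   7,  10,  57], dtype=int32), array([[ 628.3, -173.4,   95. ]]))
wheel [40.4 44.5] 37.68572818818188 [[ 624.7 -175.7   37.7]]
tilt [-2.52294208e-03 -6.50340109e-04  3.77574621e+01]
(array([341.4, 168.6]), array([339, 165,   6,   8,  34], dtype=int32), array([[479.9, 342.8,  85. ]]))
(array([230.8, 203.1]), array([228, 199,   6,   9,  42], dtype=int32), array([[522.2, -29.7,  85. ]]))
diff img saved
[  192     0   140   166 10492] [269.  60.]
[360   0  26  62 647] [373.  29.]
[379   0  31  61 732] [395.  28.]
[167  62  15  37 305] [174.  75.]
[  73   82  101   36 2164] [123. 100.]
[232 101  47  20 601] [254. 110.]
[185 102  28   8  71] [199. 107.]
[   9  117  191  160 8662] [ 93. 187.]
[137 132  38   7 176] [159. 135.]
[106 232  37  21 216] [118. 244.]
[194 233  14   8  88] [200. 236.]
[206 241  11  22  88] [213. 248.]
```

View pics/g_all.png

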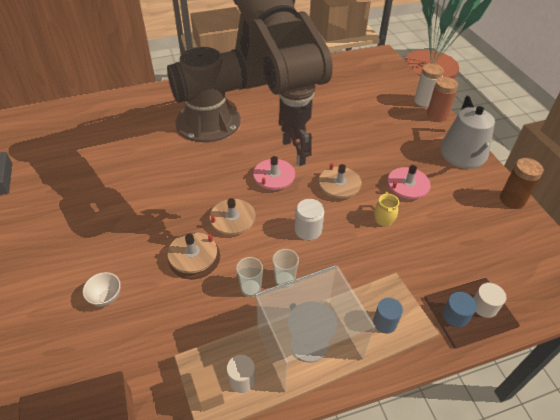

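View pics/g1.png

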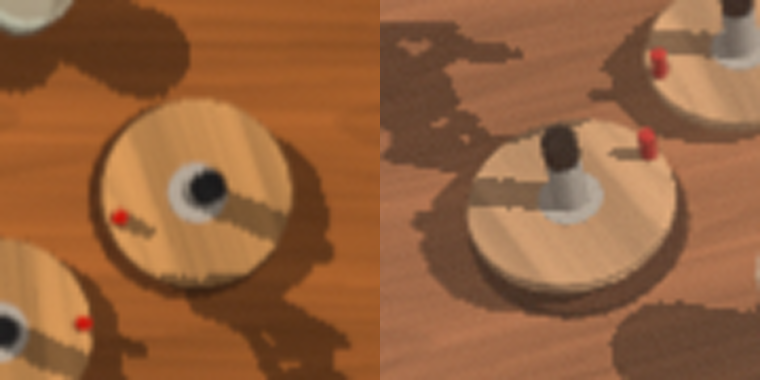

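The stand is upright (wheel top at z 37.7, tilt under 0.2°). The post is at about (623, −172), and the coaster at about (623, −171). Nothing else has moved, so I'm handing in.

```bash
python3 -c "
from workcell import arm
print(arm.close_job())"
```

```text
the job is handed in; nothing more can be done
None
```

The sticky stand is on the coaster, but it slid about 12 mm on the table while I was testing it, which the task said to avoid.

**Finding the sticky one:** I turned all three wheels about 32–34 mm at the peg with shut fingers. The stands at (476, 341) and (518, −29) showed no drag above the roughly 0.5 N sensor noise. The one at (486, −315) resisted with about 2–3 N, so I took it as the sticky one.

**Moving it:** I gripped that stand by its post, lifted it about 60 mm clear of the table and carried it to the coaster. I set it down once the force showed it was resting there, then let go and moved the arm away. The job was handed in at about 30 s.

**Last checks:**
- **Placing:** the post stands at about (623, −172), against the coaster's measured centre of (623, −171). The wheel-outline fit gave (625, −176), which is 4–5 mm off, but I trust it less.
- **Upright:** the wheel top is at z 37.7, against 38 expected on the 10 mm coaster, and the tilt is under 0.2°.
- **Other things:** the two free stands are within about 1 mm of where they started. The rest of the table looked unchanged in the last picture.

**What went wrong:** about 9 mm of the slide came while I was pushing at 15 mm/s. I slowed to about 3–5 mm/s, and it still crept roughly 3 mm more. The force readings at the end of each move stayed under about 3.5 N, but I did not see any peaks in between.

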